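# Re-notch the cross rail of a board frame and mount the waiting board

## Task

Set up the sloping board frame for the circuit board that waits in the blue tray: lift the cross rail by its orange tab out of its notches, shift it to the pair of notches that leaves just enough length below the top fence for that board, and let it drop home on both sides. Then lay that board flat on the sloping bed, between the fence and the rail and roughly in the middle. Leave the board in the red tray and the things lying around where they are.

Things in the scene. Friction and masses are not known exactly. Their poses are not given: they have to be found in the camera images.
- frame_bed: grey plate, the bed of a fixed frame, sloping up 25 deg away from the robot. Origin: middle of the bed on its upper face, 78 mm over the bench. x runs up the slope, y across it to the left, z square out of the bed. Face from x = -96 to +86 mm. A black toothed strip runs along each side (y = 78 to 88 and -78 to -88 mm), its round-topped teeth 12 mm high. Top fence and notches: see their points
- fence (a point): foot of the fixed aluminium fence across the top of the bed: the middle of its lower face, at bed x = +70 mm. The face is 10 mm high; above it a lip flares back to 17 mm; its two screw heads reach 20 mm
- middle_notch (a point): floor of the middle notch (bed x = -38 mm) in the left strip. Each strip has five, open to the top, 10 mm wide, floors level with the bed, at bed x = -2, -20, -38, -56, -74 mm, a white line beside each. With the rail in them the clear length from fence to rail is 67, 85, 103, 121, 139 mm
- cross_rail: loose aluminium bar across the bed, 10 mm thick (x), 150 long (y), top 23 mm high; at each end an 8 mm tongue in a notch, a saddle plate on the tooth tops, a stop outside (5 mm side play). Orange grip tab in its middle, 10 mm thick (x), 50 long (y), top 40 mm high. 140 g, held by its weight; 10 mm of lift frees it. Origin: middle, in the bed's face; axes like the bed's; starts at bed x = -38 mm
- long_board: green circuit board on an aluminium plate, 116 mm (x) by 72 (y), 6 thick; along its middle a black finned heat sink 46 mm long (x), 14 thick (y), top 42 mm above the underside: grip it across the 14 mm. Parts near the ends up to 19 mm high, beside the sink 8. 170 g. Origin: centre of the underside, z up. Lies in a tray; either end may go uppermost. Fits a clear length of 121 mm
- short_board: green circuit board on an aluminium plate, 80 mm (x) by 72 (y), 6 thick; along its middle a bare aluminium finned heat sink 46 mm long (x), 14 thick (y), top 42 mm above the underside: grip it across the 14 mm. Parts near the ends up to 19 mm high, beside the sink 8. 140 g. Origin: centre of the underside, z up. Lies in a tray; either end may go uppermost. Fits a clear length of 85 mm
- blue_tray: blue plastic tray, fixed, 170 mm (x) by 140 mm (y), rim 18 mm high, floor 4 mm thick. Origin: centre of its underside, on the bench. The board lying in it is the one to mount
- red_tray: red plastic tray (boards on hold), fixed, same size as the blue one. Origin: centre of its underside. The board lying in it stays there
- reel: small blue solder reel standing on the bench in front of the frame, 64 mm across and 44 mm high; leave it. Origin: centre of its underside
- adapter: black plug adapter with brass pins, 53 mm long, 37 mm high, lying on the bench in front of the frame; leave it. Origin: centre of the underside
- motor: small d.c. motor in a brass bracket, 46 mm long, 25 mm high, lying on the bench behind the frame; leave it. Origin: centre of the underside
There are look-alikes about, which are no part of the job. Leave any purple look-alike of the long_board alone.

How it is judged:
On the way:
1. the cross rail sits home and let go in the notches that suit the board from the blue tray, before that board is put in the frame (((x of cross_rail in the frame of frame_bed between -0.059 and -0.053 m and z of cross_rail in the frame of frame_bed between -0.002 and 0.003 m and angle between the z axis of cross_rail and the z axis of frame_bed, either way round below 0.08 rad and angle between the y axis of cross_rail and the y axis of frame_bed, either way round below 0.06 rad and contact force between the fingers and cross_rail below 0.1 N and linear speed of cross_rail below 0.02 m/s and horizontal distance between short_board and red_tray below 0.07 m and horizontal distance between long_board and frame_bed above 0.12 m) or (x of cross_rail in the frame of frame_bed between -0.023 and -0.017 m and z of cross_rail in the frame of frame_bed between -0.002 and 0.003 m and angle between the z axis of cross_rail and the z axis of frame_bed, either way round below 0.08 rad and angle between the y axis of cross_rail and the y axis of frame_bed, either way round below 0.06 rad and contact force between the fingers and cross_rail below 0.1 N and linear speed of cross_rail below 0.02 m/s and horizontal distance between long_board and red_tray below 0.07 m and horizontal distance between short_board and frame_bed above 0.12 m))), for 0.2 s.
At the end, for the whole second after the job is handed in: Rail home in both notches (3 mm) that give 121 mm for the long or 85 mm for the short board, whichever was in the blue tray; that board flat on the bed (3 mm, 0.05 rad, turned under 0.12 rad) between fence and rail, within 40 mm of the middle; other board in the red tray, moved under 20 mm (((x of cross_rail in the frame of frame_bed between -0.059 and -0.053 m and z of cross_rail in the frame of frame_bed between -0.002 and 0.003 m and angle between the z axis of cross_rail and the z axis of frame_bed, either way round below 0.08 rad and angle between the y axis of cross_rail and the y axis of frame_bed, either way round below 0.06 rad and contact force between the fingers and cross_rail below 0.1 N and linear speed of each of cross_rail, long_board below 0.02 m/s and x of long_board in the frame of frame_bed between 0.004 and 0.015 m and y of long_board in the frame of frame_bed between -0.04 and 0.04 m and z of long_board in the frame of frame_bed between -0.002 and 0.003 m and angle between the z axis of long_board and the z axis of frame_bed, either way round below 0.05 rad and angle between the x axis of long_board and the x axis of frame_bed, either way round below 0.12 rad and horizontal distance between short_board and red_tray below 0.07 m and distance of short_board from where it was at the start of the episode below 0.02 m and contact force between the fingers and long_board below 0.1 N) or (x of cross_rail in the frame of frame_bed between -0.023 and -0.017 m and z of cross_rail in the frame of frame_bed between -0.002 and 0.003 m and angle between the z axis of cross_rail and the z axis of frame_bed, either way round below 0.08 rad and angle between the y axis of cross_rail and the y axis of frame_bed, either way round below 0.06 rad and contact force between the fingers and cross_rail below 0.1 N and linear speed of each of cross_rail, short_board below 0.02 m/s and x of short_board in the frame of frame_bed between 0.022 and 0.033 m and y of short_board in the frame of frame_bed between -0.04 and 0.04 m and z of short_board in the frame of frame_bed between -0.002 and 0.003 m and angle between the z axis of short_board and the z axis of frame_bed, either way round below 0.05 rad and angle between the x axis of short_board and the x axis of frame_bed, either way round below 0.12 rad and horizontal distance between long_board and red_tray below 0.07 m and distance of long_board from where it was at the start of the episode below 0.02 m and contact force between the fingers and short_board below 0.1 N))); the robot touches nothing.
It fails at once if the solder reel is pushed more than 30 mm from its place (distance of reel from where it was at the start of the episode above 0.03 m).
It fails at once if the plug adapter is pushed more than 30 mm from its place (distance of adapter from where it was at the start of the episode above 0.03 m).
It fails at once if the small motor is pushed more than 30 mm from its place (distance of motor from where it was at the start of the episode above 0.03 m).
It also fails if it takes over 58 s, if anything falls off the work surface, if the arm or the gripper's body presses on something with over 40 N, if the wrist force passes 120 N, or if a joint passes its speed limit or range.

## Robot

A 7-joint arm with a two-finger parallel gripper is mounted at the origin on a cart in front of the work surface, level with it; the furniture and walls round the work are solid. World frame = base frame: x ahead of the robot, y to its left, z up, the work surface at z = 0. Lengths are in m, angles in rad, forces in N, time in s.
With the tool pointing down it reaches from about 0.425 to 0.875 m from the base axis. Payload 8.4 kg.
Tool frame: the origin (TCP) lies on the mounting face of the last link; the fingertips stand 182 mm ahead of it and the grasp point (between the pads) lies 164 mm ahead of it (bot.grip_point_offset is the distance from the TCP to the grasp point, in m); z points along the fingers, y is the line along which they close (so a half turn about z gives the same grasp; the last joint's range is limited). The gripper opens to 87 mm and grips with 3 to 60 N. Pads are 19 mm wide; open, the fingers measure 117 mm over their backs; the gripper's body (75 mm by 190 mm) begins 51 mm behind the grasp point.
Start: joints at [1.075, 0.333, 0.04, 1.465, -0.013, 1.343, -0.059], TCP at [0.251, -0.599, 0.405] pointing down, gripper open.
Joint ranges: [-2.58, 2.58], [-0.38, 2.09], [-1.3, 1.39], [0.25, 2.4], [-1.5, 4.64], [0.08, 2.09], [-2.65, 2.65]. Speed limits (rad/s): [2.22, 2.22, 2.79, 2.79, 3.14, 3.14, 3.14].

## Interface

Orientations are given as [roll, pitch, yaw] about the fixed x, y, z axes, in that order (R = Rz(yaw) Ry(pitch) Rx(roll)).
In Python, from bench import bot, eyes gives the robot as it stands.
- The arm moves only by the tool jog_arm, never from a script. Its argument "moves" is a list of rows, each an object with "offset": the shift along the tool's x, y, z in cm, a list of three; "turn": the turn, a rotation vector about the tool's x, y, z in rad, a list of three; "grip": the closure, from -1 (fully open) to 1 (shut), so that 0 is half open. In form: [{"offset": [tx, ty, tz], "turn": [ax, ay, az], "grip": grip}, ...]. A call has 1 to 8 rows; each row shifts and turns the commanded pose from where the row before left it, along the tool's axes as they then stand; what a row does not reach is not made up. A row lasts 1/12 s, in which the tool goes at most 41.7 mm and 7.16 degrees, less where a joint would pass 70% of its speed; a pose out of reach is approached as far as the arm can. A call is refused whole if a number of a shift passes 4.17 or a number of a turn 0.125, either way. A call with a gripper value outside its range is refused whole. The fingers move at their own pace and stop on an object; "grip_force" is the grip in N (left out, the last holds). Time passes only in rows, so rows that do not move let the fingers close. It gives the time, the measured TCP pose, the force, the opening and the grip force at its end, in the units of the state.
- bot.get_state(): the state, without advancing time (a new reading comes with each control period).
- eyes.read_camera(name): name is "scene" or "side" or "wrist"; returns the picture (420x560x3 uint8, red, green, blue); there is no depth.
- eyes.calibration(name): a dict with "fx", "fy", "cx", "cy" (pixels), "rvec" (rotation vector, rad) and "tvec" (3), from world to camera coordinates, as OpenCV has them. Camera axes: x right, y down, z forward; pixel columns grow to the right and rows downward; lengths in m; the calibration is good to about 2 mm. A picture is of the moment at which its call begins: read the wrist's pose just before it. calibration takes no time and is no camera call; for the wrist camera it gives the pose at the moment of the call.
- bot.sign_off(): hands the job in; it is judged then, once.
The state is a dict: "t": time; "qpos": joint angles; "qvel": joint speeds; "joint_efforts": joint torques, N m; "ee_pos": TCP position; "tcp_rot": TCP orientation; "force": force on the tool from outside, world axes, zero at the start; "moment": the same for the moment, N m; "grip_width": finger opening in m; "gripper_force": force on a finger pad.
Only numpy, scipy, OpenCV 4.12 (cv2) and the standard library are available. Lean on these libraries where they do the work, as an engineer would, in place of code of your own. Each camera call takes 0.05 s, during which the arm holds its last target. There are 200 camera calls.

## Working session

There is one attempt and no reset: what is moved stays moved. The work goes in short steps, Python scripts to look and compute and a tool call to move; the robot and the scene stay as the last step left them, time stands still between calls to the robot, and variables do not carry over. Pictures are saved under pics/ and viewed, at most 10 in all, crops included, and the job is handed in when it is done.

Besides the shell and the picture viewer there is one more tool, called after "Call:" as name([rows], argument=value, ...), one row to a line, values as JSON. jog_arm: Moves the arm, as the interface text tells. Its arguments: {"type":"object","properties":{"moves":{"type":"array"},"grip_force":{"type":"number"}},"required":["moves"]}

```bash
mkdir -p pics; python3 - <<'E'
from bench import bot, eyes
import cv2,numpy as np
s=bot.get_state();print(s['t'],s['ee_pos'],s['tcp_rot'],s['grip_width'],bot.grip_point_offset)
for n in ['scene','side']:
    im=eyes.read_camera(n);cv2.imwrite(f'pics/{n}0.png',cv2.resize(im[:,:,::-1],(800,600),interpolation=cv2.INTER_CUBIC))
    np.save(f'pics/{n}0.npy',im)
    print(eyes.calibration(n))
E
```

```text
0.0 [ 0.25111992 -0.59932559  0.40385069] [-3.13993370e+00  1.19944814e-04  3.96789990e-01] 0.08709200702318362 0.1635
{'fx': 398.8714589073829, 'fy': 398.8714589073829, 'cx': 278.26952464410635, 'cy': 211.91209839271116, 'rvec': array([ 1.18825549, -2.23839467,  1.07334047]), 'tvec': array([0.29848548, 0.38066518, 0.75991988])}
{'fx': 437.03931510196173, 'fy': 437.03931510196173, 'cx': 286.0036696549271, 'cy': 213.4946151890567, 'rvec': array([-0.0066022 , -2.86623217,  1.27844034]), 'tvec': array([0.5715512 , 0.10188784, 1.20114936])}
```

View pics/scene0.png

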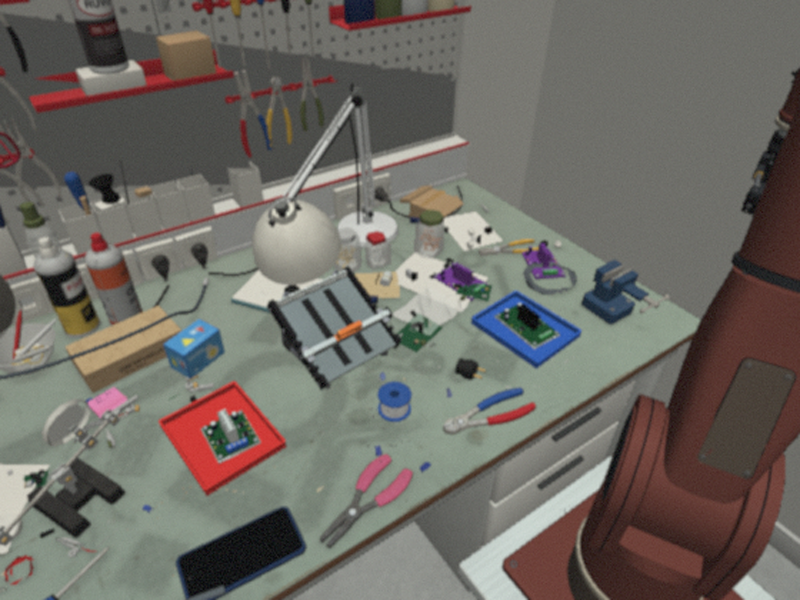

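View pics/side0.png

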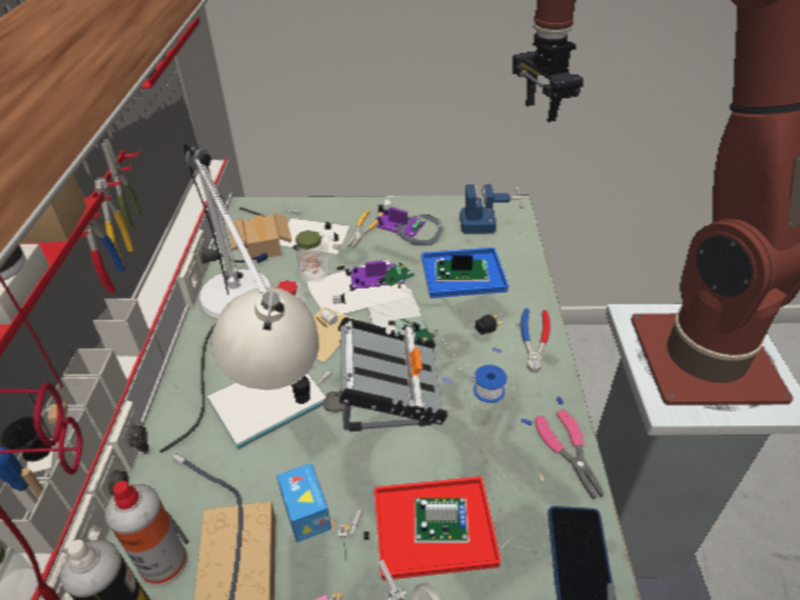

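The scene view shows the frame around (335,325) and the orange tab at (349,330). The blue tray at (526,327) holds a green board with a black sink. The red tray at (222,436) holds a green board with a bare sink. In the side view the lamp head at (265,340) is close to the frame's far left. The purple look-alikes are at (462,277) and (545,260). The board in the blue tray is green with a black sink, so it is the long board and the notch is x = -56. I'll confirm this in an enlarged crop and read points from it.

```bash
python3 - <<'E'
import cv2,numpy as np
a=np.load('pics/scene0.npy')[:,:,::-1];b=np.load('pics/side0.npy')[:,:,::-1]
# scene crop cols 180-420 rows 180-280 ; side
def c(im,x,y,w,h,s): return cv2.resize(im[y:y+h,x:x+w],None,fx=s,fy=s,interpolation=cv2.INTER_CUBIC)
o=np.zeros((600,800,3),np.uint8)
o[:300,:400]=c(a,185,182,100,75,4);o[:300,400:]=c(a,320,195,100,75,4)
o[300:,:400]=c(b,228,220,100,75,4);o[300:,400:]=c(b,280,160,100,75,4)
cv2.imwrite('pics/c1.png',o)
E
```

```text
(no output)
```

View pics/c1.png

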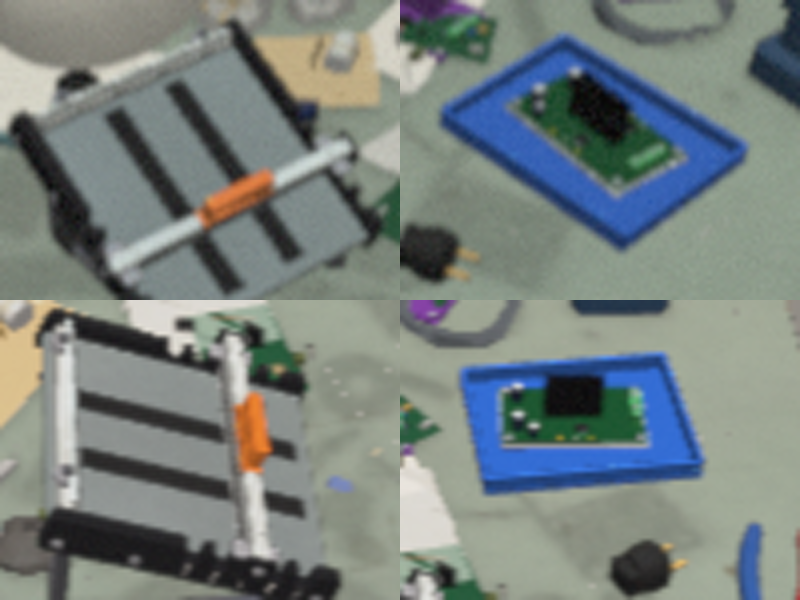

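The crop confirms a green board with a black sink in the blue tray. It is the long board, so the rail goes to bed x = -56. The purple ones are look-alikes to leave. Next, a rough pose fit.

```bash
cat > h.py <<'E'
import numpy as np,cv2
from scipy.spatial.transform import Rotation as R
from scipy.optimize import least_squares
def K(c): return np.array([[c['fx'],0,c['cx']],[0,c['fy'],c['cy']],[0,0,1]])
def proj(c,P): return cv2.projectPoints(np.float64(P).reshape(-1,3),c['rvec'],c['tvec'],K(c),None)[0][:,0]
def onz(c,uv,z):
    M=R.from_rotvec(c['rvec']).as_matrix();o=-M.T@c['tvec'];d=M.T@np.linalg.inv(K(c))@[uv[0],uv[1],1]
    return o+d*(z-o[2])/d[2]
def tri(c1,u1,c2,u2):
    f=lambda p:np.r_[(proj(c1,p)-u1).ravel(),(proj(c2,p)-u2).ravel()]
    r=least_squares(f,[.6,0,.1]);return r.x,np.abs(r.fun).max()
def bedR(yaw): return R.from_euler('z',yaw)*R.from_euler('y',-np.deg2rad(25))
def bed(q,P): return bedR(q[2]).apply(P)+[q[0],q[1],.078]
def fit(f,obs,q0):  # f(q,P)->world ; obs list (cal,uv,P)
    g=lambda q:np.concatenate([(proj(c,f(q,np.array([P])))-u).ravel() for c,u,P in obs])
    r=least_squares(g,q0,loss='soft_l1');return r.x,g(r.x).reshape(-1,2)
E
python3 - <<'E'
from h import *
from bench import bot,eyes
S=eyes.calibration('scene');D=eyes.calibration('side')
s=lambda u,v:np.array([185+u/4,182+v/4]);d=lambda u,v:np.array([228+u/4,220+(v-300)/4])
s2=lambda u,v:np.array([320+(u-400)/4,195+v/4]);d2=lambda u,v:np.array([280+(u-400)/4,160+(v-300)/4])
obs=[(S,s(200,210),[-.038,.025,.040]),(S,s(270,175),[-.038,-.025,.040]),(S,s(115,262),[-.038,.078,.018]),(S,s(350,145),[-.038,-.078,.018]),
(D,d(252,397),[-.038,-.025,.038]),(D,d(250,468),[-.038,.025,.038]),(D,d(232,340),[-.038,-.078,.018]),(D,d(258,555),[-.038,.078,.018]),
(D,d(62,325),[.075,-.078,.017]),(D,d(66,505),[.075,.078,.017])]
q,r=fit(bed,obs,[.65,0,0]);print('frame',q.round(4));print(r.round(1))
print('tab',tri(S,s(237,192),D,d(252,432)))
print('lamp',tri(S,np.array([207,170.]),D,np.array([185,238.])))
for n,u in dict(l=(508,106),b=(617,195),r=(686,157),t=(575,72)).items(): print(n,onz(S,s2(*u),.006).round(4))
for n,u in dict(ll=(502,445),lr=(650,445),ur=(640,380),ul=(508,388)).items(): print(n,onz(D,d2(*u),.006).round(4))
print('tray',[onz(S,s2(*u),.018).round(3) for u in [(443,115),(620,235),(745,150),(562,38)]])
w=eyes.calibration('wrist');st=bot.get_state();Rt=R.from_euler('xyz',st['tcp_rot']);M=R.from_rotvec(w['rvec'])
print('cam in tool',Rt.inv().apply(-M.inv().apply(w['tvec'])-st['ee_pos']),(M*Rt).as_matrix().round(2),w['fx'])
E
```

```text
frame [0.6072 0.0959 0.0849]
[[-0.6 -1.5]
 [-2.  -0.9]
 [ 1.2 -1.5]
 [-7.8  2.3]
 [-0.1  0.4]
 [ 2.4 -2.4]
 [-0.3  5.1]
 [-1.  -1.8]
 [ 1.5 -1.7]
 [ 1.7  0.6]]
tab (array([0.55930879, 0.08564437, 0.08781067]), np.float64(0.37538883641568077))
lamp (array([0.82191313, 0.05710684, 0.11446152]), np.float64(0.7419484143464672))
l [ 0.5056 -0.2318  0.006 ]
b [ 0.3925 -0.2308  0.006 ]
r [ 0.3932 -0.3003  0.006 ]
t [ 0.5072 -0.3013  0.006 ]
ll [ 0.5099 -0.2306  0.006 ]
lr [ 0.394  -0.2297  0.006 ]
ur [ 0.394  -0.3129  0.006 ]
ul [ 0.5024 -0.3032  0.006 ]
tray [array([ 0.514, -0.175,  0.018]), array([ 0.356, -0.194,  0.018]), array([ 0.367, -0.329,  0.018]), array([ 0.533, -0.31 ,  0.018])]
cam in tool [0.0724609  0.00076653 0.02012275] [[-0.    1.    0.  ]
 [-0.96 -0.   -0.27]
 [-0.27 -0.    0.96]] 358.09007233692984
```

```bash
cat >> h.py <<'E'
def toolR(yaw,tilt=0): # rot of tool: yaw about tool for vertical; tilted to bed normal if tilt given as bed yaw
    return R.from_euler('z',yaw)*R.from_euler('x',np.pi)
def plan(st,pos,Rt,n,rep=True):
    R0=R.from_euler('xyz',st['tcp_rot']);p=np.array(st['ee_pos']);rv=(R0.inv()*Rt).as_rotvec()/n
    step=(np.array(pos)-p)/n; print('rows',n,'mm/row',np.linalg.norm(step)*1e3,'turn',rv.round(4))
    for i in range(n):
        a=(R0*R.from_rotvec(rv*i)); print((a.inv().apply(step)*100).round(2).tolist())
def railR(yaw): B=bedR(yaw).as_matrix(); return R.from_matrix(np.c_[B[:,1],B[:,0],-B[:,2]])   # tool y = bed x
def boardR(yaw): B=bedR(yaw).as_matrix(); return R.from_matrix(np.c_[B[:,0],-B[:,1],-B[:,2]]) # tool x = bed x
E
python3 - <<'E'
from h import *
from bench import bot
plan(bot.get_state(),[.40,-.31,.40],toolR(.8),8)
E
```

```text
rows 8 mm/row 40.67465703095299 turn [-0.0002 -0.     -0.0504]
[3.11, -2.62, 0.05]
[3.24, -2.46, 0.05]
[3.36, -2.29, 0.05]
[3.47, -2.12, 0.05]
[3.57, -1.94, 0.05]
[3.67, -1.76, 0.05]
[3.75, -1.57, 0.05]
[3.83, -1.38, 0.05]
```

Call:
jog_arm([
  {"offset": [3.1, -2.6, 0], "turn": [0, 0, -0.05], "grip": -1},
  {"offset": [3.2, -2.5, 0], "turn": [0, 0, -0.05], "grip": -1},
  {"offset": [3.4, -2.3, 0], "turn": [0, 0, -0.05], "grip": -1},
  {"offset": [3.5, -2.1, 0], "turn": [0, 0, -0.05], "grip": -1},
  {"offset": [3.6, -1.9, 0], "turn": [0, 0, -0.05], "grip": -1},
  {"offset": [3.7, -1.7, 0], "turn": [0, 0, -0.05], "grip": -1},
  {"offset": [3.7, -1.6, 0], "turn": [0, 0, -0.05], "grip": -1},
  {"offset": [3.8, -1.4, 0], "turn": [0, 0, -0.05], "grip": -1},
])

```text
t: 0.77
ee_pos: [0.4009, -0.3087, 0.4046]
tcp_rot: [-3.141, 0.0, 0.799]
force: [1.1, -0.6, -0.7]
grip_width: 0.0869
gripper_force: 0.0
```

```bash
python3 - <<'E'
from h import *
from bench import bot,eyes
import json
def dump(n):
    c=eyes.calibration('wrist');im=eyes.read_camera('wrist');np.save(f'pics/{n}.npy',im)
    json.dump({k:(v.tolist() if hasattr(v,'tolist') else v) for k,v in c.items()},open(f'pics/{n}.json','w'))
    cv2.imwrite(f'pics/{n}.png',cv2.resize(im[:,:,::-1],(800,600),interpolation=cv2.INTER_CUBIC))
dump('w1')
st=bot.get_state();print(st['t'],st['ee_pos'],st['tcp_rot'],st['qpos'].round(2))
q=[.607,.088,.07]
plan(st,bed(q,np.array([[-.038,0,.033+.1635+.08]]))[0],railR(q[2]),14)
E
```

```text
0.8167 [ 0.40532667 -0.30109375  0.40483805] [-3.140621   -0.00324433  0.81206631] [ 0.77  0.05 -0.23  1.8   0.01  1.29 -0.22]
rows 14 mm/row 28.063950778478496 turn [-0.0293  0.0127 -0.0583]
[2.21, -1.6, 0.67]
[2.29, -1.48, 0.65]
[2.37, -1.37, 0.64]
[2.43, -1.25, 0.63]
[2.49, -1.12, 0.63]
[2.55, -0.99, 0.63]
[2.59, -0.86, 0.63]
[2.63, -0.73, 0.64]
[2.66, -0.59, 0.66]
[2.69, -0.46, 0.68]
[2.7, -0.32, 0.7]
[2.7, -0.18, 0.73]
[2.7, -0.05, 0.76]
[2.69, 0.09, 0.79]
```

View pics/w1.png

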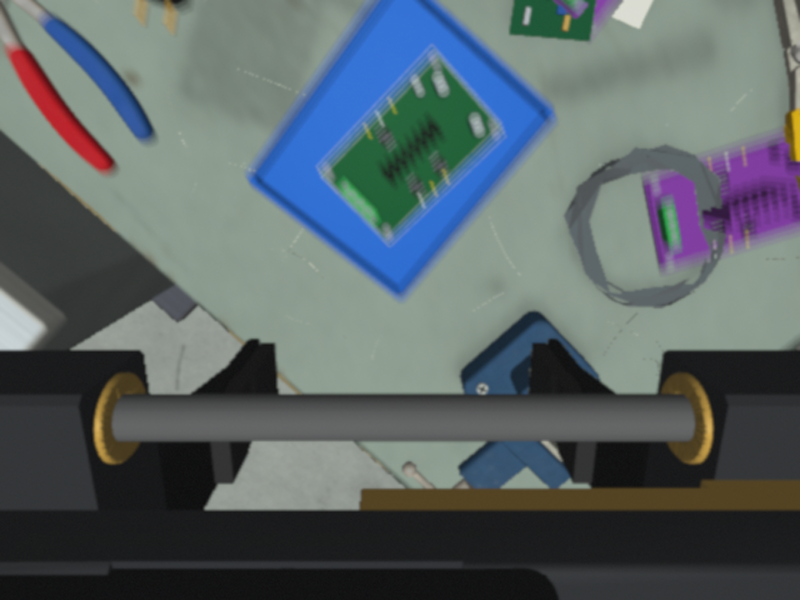

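The wrist view shows the long board's plate corners at (319,168), (433,47), (503,133) and (389,243). On to the rail.

Call:
jog_arm([
  {"offset": [2.2, -1.6, 0.7], "turn": [-0.029, 0.013, -0.058], "grip": -1},
  {"offset": [2.3, -1.5, 0.6], "turn": [-0.029, 0.013, -0.058], "grip": -1},
  {"offset": [2.4, -1.4, 0.6], "turn": [-0.029, 0.013, -0.058], "grip": -1},
  {"offset": [2.4, -1.2, 0.6], "turn": [-0.029, 0.013, -0.058], "grip": -1},
  {"offset": [2.5, -1.1, 0.6], "turn": [-0.029, 0.013, -0.058], "grip": -1},
  {"offset": [2.5, -1.0, 0.6], "turn": [-0.029, 0.013, -0.058], "grip": -1},
  {"offset": [2.6, -0.9, 0.6], "turn": [-0.029, 0.013, -0.058], "grip": -1},
])

```text
t: 1.4
ee_pos: [0.4281, -0.121, 0.3595]
tcp_rot: [2.924, -0.047, 1.212]
force: [0.2, -0.3, 0.0]
grip_width: 0.0871
gripper_force: 0.0
```

Call:
jog_arm([
  {"offset": [2.6, -0.7, 0.6], "turn": [-0.029, 0.013, -0.058], "grip": -1},
  {"offset": [2.6, -0.6, 0.6], "turn": [-0.029, 0.013, -0.058], "grip": -1},
  {"offset": [2.7, -0.5, 0.7], "turn": [-0.029, 0.013, -0.058], "grip": -1},
  {"offset": [2.7, -0.3, 0.7], "turn": [-0.029, 0.013, -0.058], "grip": -1},
  {"offset": [2.7, -0.2, 0.7], "turn": [-0.029, 0.013, -0.058], "grip": -1},
  {"offset": [2.7, 0, 0.7], "turn": [-0.029, 0.013, -0.058], "grip": -1},
  {"offset": [2.7, 0.1, 0.8], "turn": [-0.029, 0.013, -0.058], "grip": -1},
  {"offset": [0, 0, 0], "turn": [0, 0, 0], "grip": -1},
])

```text
t: 2.07
ee_pos: [0.4561, 0.0705, 0.3148]
tcp_rot: [2.708, -0.004, 1.632]
force: [-0.5, -0.5, -0.4]
grip_width: 0.0869
gripper_force: 0.0
```

```bash
cat >> h.py <<'E'
import json
def dump(n):
    from bench import eyes
    c=eyes.calibration('wrist');im=eyes.read_camera('wrist');np.save(f'pics/{n}.npy',im)
    json.dump({k:(v.tolist() if hasattr(v,'tolist') else v) for k,v in c.items()},open(f'pics/{n}.json','w'))
    cv2.imwrite(f'pics/{n}.png',cv2.resize(im[:,:,::-1],(800,600),interpolation=cv2.INTER_CUBIC))
def load(n): c=json.load(open(f'pics/{n}.json'));c['rvec']=np.array(c['rvec']);c['tvec']=np.array(c['tvec']);return c
E
python3 - <<'E'
from h import *
from bench import bot
dump('w2');st=bot.get_state();print(st['t'],st['ee_pos'],st['tcp_rot'],st['qpos'].round(2))
c=load('w1');print([onz(c,np.array(u)*.7,.010).round(4).tolist() for u in [(319,168),(433,47),(503,133),(389,243)]])
E
```

```text
2.1167 [0.45602899 0.06819715 0.31499544] [ 2.70988813 -0.0037571   1.62745825] [ 0.43 -0.11 -0.66  2.17  0.01  0.63 -0.19]
[[0.3978, -0.2259, 0.01], [0.5103, -0.2251, 0.01], [0.5075, -0.2994, 0.01], [0.3955, -0.2993, 0.01]]
```

View pics/w2.png

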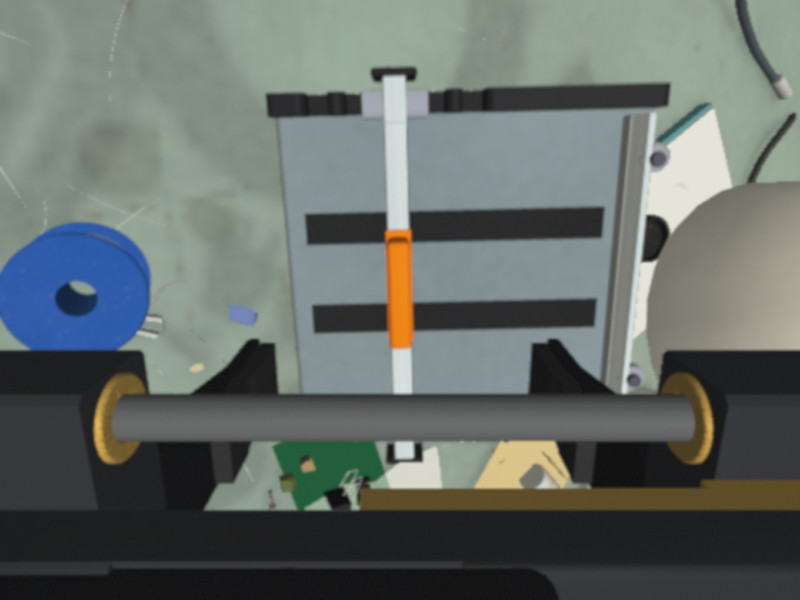

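The wrist view shows the tab top from (400,240) to (400,348), the rail's +y end at (395,76), the bed's lower-left corner at (278,116) and the fence foot line from about (622,115) to (603,390). The lamp is at the right, behind the fence.

```bash
python3 - <<'E'
from h import *
from bench import bot
c=load('w2');w=lambda u,v:np.array([u,v])*.7
obs=[(c,w(400,240),[-.038,.025,.04]),(c,w(400,348),[-.038,-.025,.04]),(c,w(278,116),[-.096,.078,0]),(c,w(622,114),[.07,.078,0]),(c,w(395,76),[-.038,.075,.023])]
q,r=fit(bed,obs,[.607,.088,.07]);print('frame',q.round(4));print(r.round(1))
st=bot.get_state();
# tab centre in tool frame
Rt=R.from_euler('xyz',st['tcp_rot'])
print('tabz40 in tool', Rt.inv().apply(bed(q,np.array([[-.038,0,.04]]))[0]-st['ee_pos']).round(4))
print('rotvec left',(Rt.inv()*railR(q[2])).as_rotvec().round(4))
for z in (.073,.033): 
  t=bed(q,np.array([[-.038,0,z+.1635]]))[0];print('move in tool(cm)',(Rt.inv().apply(t-st['ee_pos'])*100).round(2), t.round(4))
E
```

```text
frame [0.6039 0.0897 0.0671]
[[-1.1 -0.4]
 [-0.3 -0.1]
 [-0.7  0.1]
 [ 2.  -0.6]
 [ 1.9 30.2]]
tabz40 in tool [ 0.0117 -0.0022  0.2378]
rotvec left [-0.0046  0.001  -0.011 ]
move in tool(cm) [ 1.15 -0.31  4.13] [0.4698 0.0807 0.2763]
move in tool(cm) [ 1.16 -0.29  8.13] [0.4867 0.0818 0.24  ]
```

Call:
jog_arm([
  {"offset": [0.4, -0.1, 2], "turn": [-0.002, 0, -0.004], "grip": -0.6},
  {"offset": [0.4, -0.1, 2], "turn": [-0.002, 0, -0.004], "grip": -0.6},
  {"offset": [0.4, -0.1, 2], "turn": [0, 0, -0.003], "grip": -0.6},
  {"offset": [0, 0, 1.4], "turn": [0, 0, 0], "grip": -0.6},
  {"offset": [0, 0, 0.7], "turn": [0, 0, 0], "grip": -0.6},
  {"offset": [0, 0, 0], "turn": [0, 0, 0], "grip": -0.6},
  {"offset": [0, 0, 0], "turn": [0, 0, 0], "grip": -0.6},
])

```text
t: 2.7
ee_pos: [0.4871, 0.0791, 0.2407]
tcp_rot: [2.707, 0.001, 1.631]
force: [0.4, 0.1, -0.7]
grip_width: 0.0696
gripper_force: 0.0
```

```bash
python3 - <<'E'
from h import *
from bench import bot
st=bot.get_state();q=[.6039,.0897,.0671];print(st['t'],st['force'],st['grip_width'])
Rt=R.from_euler('xyz',st['tcp_rot'])
t=bed(q,np.array([[-.038,0,.033+.1635]]))[0];print('move in tool(cm)',(Rt.inv().apply(t-st['ee_pos'])*100).round(2),(Rt.inv()*railR(q[2])).as_rotvec().round(4))
E
```

```text
2.7 [ 0.40240556  0.14162308 -0.7422127 ] 0.06964870798810247
move in tool(cm) [ 0.28 -0.05  0.05] [-0.0013  0.0036 -0.0057]
```

Call:
jog_arm([
  {"offset": [0.3, 0, 0], "turn": [0, 0, -0.005], "grip": -0.2},
  {"offset": [0, 0, 0], "turn": [0, 0, 0], "grip": 0.2},
  {"offset": [0, 0, 0], "turn": [0, 0, 0], "grip": 0.5},
  {"offset": [0, 0, 0], "turn": [0, 0, 0], "grip": 1},
  {"offset": [0, 0, 0], "turn": [0, 0, 0], "grip": 1},
  {"offset": [0, 0, 0], "turn": [0, 0, 0], "grip": 1},
  {"offset": [0, 0, 0], "turn": [0, 0, 0], "grip": 1},
  {"offset": [0, 0, 0], "turn": [0, 0, 0], "grip": 1},
], grip_force=25)

```text
t: 3.37
ee_pos: [0.4869, 0.0829, 0.241]
tcp_rot: [2.705, 0.003, 1.637]
force: [-0.1, -0.3, -0.0]
grip_width: 0.024
gripper_force: 0.0
```

Call:
jog_arm([
  {"offset": [0, 0, 0], "turn": [0, 0, 0], "grip": 1},
  {"offset": [0, 0, 0], "turn": [0, 0, 0], "grip": 1},
  {"offset": [0, 0, 0], "turn": [0, 0, 0], "grip": 1},
  {"offset": [0, 0, 0], "turn": [0, 0, 0], "grip": 1},
  {"offset": [0, 0, 0], "turn": [0, 0, 0], "grip": 1},
])

```text
t: 3.78
ee_pos: [0.4871, 0.0829, 0.241]
tcp_rot: [2.705, 0.003, 1.637]
force: [1.1, 0.2, -0.3]
grip_width: 0.0098
gripper_force: 25.0
```

Call:
jog_arm([
  {"offset": [0, 0, -0.5], "turn": [0, 0, 0], "grip": 1},
  {"offset": [0, 0, -0.6], "turn": [0, 0, 0], "grip": 1},
  {"offset": [0, 0, -0.6], "turn": [0, 0, 0], "grip": 1},
  {"offset": [0, -0.6, 0], "turn": [0, 0, 0], "grip": 1},
  {"offset": [0, -0.6, 0], "turn": [0, 0, 0], "grip": 1},
  {"offset": [0, -0.6, 0], "turn": [0, 0, 0], "grip": 1},
  {"offset": [0, 0, 0], "turn": [0, 0, 0], "grip": 1},
  {"offset": [0, 0, 0], "turn": [0, 0, 0], "grip": 1},
])

```text
t: 4.45
ee_pos: [0.4629, 0.0813, 0.2482]
tcp_rot: [2.706, 0.003, 1.637]
force: [0.1, 0.0, -0.8]
grip_width: 0.0097
gripper_force: 25.0
```

```bash
python3 - <<'E'
from h import *
from bench import bot
st=bot.get_state();print(st['t'],st['force'],st['grip_width'])
B=bedR(.0671)
a=np.array([.4871,.0829,.241]);print('bed shift mm',(B.inv().apply(st['ee_pos']-a)*1e3).round(2), (R.from_euler('xyz',[2.705,.003,1.637]).inv()*R.from_euler('xyz',st['tcp_rot'])).as_rotvec().round(4))
E
```

```text
4.45 [ 0.10805889  0.01976414 -0.79754845] 0.00973471932798793
bed shift mm [-18.94   0.02  16.77] [ 0.0011 -0.0002 -0.0005]
```

Call:
jog_arm([
  {"offset": [0, 0.07, 0], "turn": [0, 0, 0], "grip": 1},
  {"offset": [0, 0, 0.4], "turn": [0, 0, 0], "grip": 1},
  {"offset": [0, 0, 0], "turn": [0, 0, 0], "grip": 1},
  {"offset": [0, 0, 0], "turn": [0, 0, 0], "grip": 1},
])

```text
t: 4.78
ee_pos: [0.4659, 0.0816, 0.2451]
tcp_rot: [2.706, 0.003, 1.637]
force: [0.9, 1.3, -1.4]
grip_width: 0.0095
gripper_force: 25.0
```

```bash
python3 - <<'E'
from h import *
from bench import bot
dump('w3')
c=load('w3');im=cv2.imread('pics/w3.png');cv2.imwrite('pics/w3c.png',cv2.resize(im[60:390,230:670],(800,600),interpolation=cv2.INTER_CUBIC))
st=bot.get_state();print(st['t'],st['force'],st['grip_width'])
B=bedR(.0671)
a=np.array([.4871,.0829,.241]);print('bed shift mm',(B.inv().apply(st['ee_pos']-a)*1e3).round(2))
E
```

```text
4.8333 [-1.20087741  0.23003771 -1.70756626] 0.00962258918153632
bed shift mm [-17.47   0.13  12.78]
```

View pics/w3c.png

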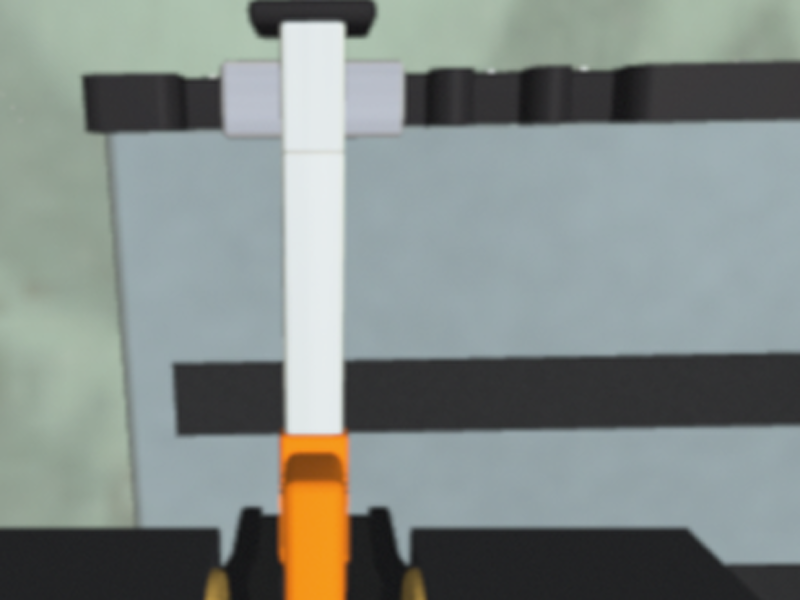

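The view shows the rail centred at about x=315 and vertical, held over the notch. The strip and slot lines slope by about -0.017, so I'll check for a yaw error and the x offset.

```bash
python3 - <<'E'
from h import *
c=load('w3');w=lambda u,v:np.array([230+u*.55,60+v*.55])*.7
ob=[(w(110,132),[-.096,.078,0]),]
ln=[w(175,364),w(800,353)]
inv=lambda p:(p/.7-[230,60])/.55
q=np.array([.6039,.0897,.0671])
L=np.array([[-.096,.078,0],[.04,.078,0],[-.096,.0,0]])
print(inv(proj(c,bed(q,L))).round(1))
# fit x,y,yaw to bed corner, bed lower edge point and strip line far point
def f(q):
    a=inv(proj(c,bed(q,np.array([[-.096,.078,0],[.05,.078,0],[-.096,.03,0]]))))
    def y(u): return 132+(u-110)*(-11/690)
    def x(v): return 108+(v-135)*(30/390)
    return [a[0,1]-y(a[0,0]),a[1,1]-y(a[1,0]),a[0,0]-x(a[0,1]),a[2,0]-x(a[2,1])]
r=least_squares(f,q);print(r.x.round(4),r.fun.round(2));q2=r.x
# notch x positions in image at tooth tops, rail line at given z lift
for qq in (q,q2):
    for z in (.012,): print('gaps -2,-20,-38,-56,-74 centre, y=.083',inv(proj(c,bed(qq,np.array([[x,.083,z] for x in (-.002,-.02,-.038,-.056,-.074)])))).round(0).tolist())
    lift=.0128
    print('rail ideal',inv(proj(c,bed(qq,np.array([[-.056,.075,.023+lift],[-.056,.025,.023+lift],[-.061,.075,.023+lift],[-.051,.075,.023+lift]])))).round(1).tolist())
E
```

```text
[[107.4 131.4]
 [804.2 131.3]
 [129.  505.4]]
[0.6053 0.0911 0.0842] [ 0.13 -0.13  0.37 -0.4 ]
gaps -2,-20,-38,-56,-74 centre, y=.083 [[610.0, 101.0], [511.0, 101.0], [411.0, 101.0], [312.0, 101.0], [213.0, 101.0]]
rail ideal [[311.6, 145.7], [311.8, 445.5], [280.2, 145.7], [343.0, 145.7]]
gaps -2,-20,-38,-56,-74 centre, y=.083 [[611.0, 94.0], [511.0, 95.0], [412.0, 97.0], [312.0, 99.0], [213.0, 100.0]]
rail ideal [[312.6, 144.3], [317.2, 443.6], [281.2, 144.8], [344.0, 143.8]]
```

Call:
jog_arm([
  {"offset": [0, 0.06, 0], "turn": [0, 0, -0.017], "grip": 1},
  {"offset": [0, 0, 0], "turn": [0, 0, 0], "grip": 1},
  {"offset": [0, 0, 0.3], "turn": [0, 0, 0], "grip": 1},
  {"offset": [0, 0, 0.3], "turn": [0, 0, 0], "grip": 1},
  {"offset": [0, 0, 0.3], "turn": [0, 0, 0], "grip": 1},
  {"offset": [0, 0, 0.25], "turn": [0, 0, 0], "grip": 1},
  {"offset": [0, 0, 0], "turn": [0, 0, 0], "grip": 1},
  {"offset": [0, 0, 0], "turn": [0, 0, 0], "grip": 1},
])

```text
t: 5.5
ee_pos: [0.4712, 0.0819, 0.235]
tcp_rot: [2.706, 0.01, 1.653]
force: [0.5, 0.8, -1.7]
grip_width: 0.0102
gripper_force: 25.0
```

```bash
python3 - <<'E'
from h import *
from bench import bot
st=bot.get_state();print(st['t'],st['force'],st['grip_width'])
B=bedR(.0842)
a=np.array([.4871,.0829,.241]);print('bed shift mm',(B.inv().apply(st['ee_pos']-a)*1e3).round(2),B.inv().apply(st['force']).round(1))
E
```

```text
5.5 [ 0.50919957  0.82081661 -1.71919786] 0.010172843276092573
bed shift mm [-16.97   0.38   1.28] [-0.2  0.8 -1.8]
```

It's in the notch without contact, 1.3 mm high. Releasing and backing off.

Call:
jog_arm([
  {"offset": [0, 0, 0.1], "turn": [0, 0, 0], "grip": 1},
  {"offset": [0, 0, 0], "turn": [0, 0, 0], "grip": 0.5},
  {"offset": [0, 0, 0], "turn": [0, 0, 0], "grip": 0},
  {"offset": [0, 0, 0], "turn": [0, 0, 0], "grip": -0.4},
  {"offset": [0, 0, 0], "turn": [0, 0, 0], "grip": -0.4},
  {"offset": [0, 0, 0], "turn": [0, 0, 0], "grip": -0.4},
])

```text
t: 6.0
ee_pos: [0.4717, 0.0819, 0.2345]
tcp_rot: [2.705, 0.01, 1.653]
force: [0.6, -0.9, -0.6]
grip_width: 0.0351
gripper_force: 0.0
```

Call:
jog_arm([
  {"offset": [0, 0, -2], "turn": [0, 0, 0], "grip": -0.4},
  {"offset": [0, 0, -3], "turn": [0, 0, 0], "grip": -0.4},
  {"offset": [0, 0, -3], "turn": [0, 0, 0], "grip": -0.4},
  {"offset": [0, 0, 0], "turn": [0, 0, 0], "grip": -0.4},
  {"offset": [0, 0, 0], "turn": [0, 0, 0], "grip": -0.4},
  {"offset": [0, 0, 0], "turn": [0, 0, 0], "grip": -0.4},
])

```text
t: 6.5
ee_pos: [0.4378, 0.0797, 0.3067]
tcp_rot: [2.705, 0.011, 1.652]
force: [0.5, -0.4, -0.6]
grip_width: 0.0605
gripper_force: 0.0
```

```bash
python3 - <<'E'
from h import *
from bench import bot
dump('w4');st=bot.get_state();print(st['t'],st['ee_pos'],st['tcp_rot'],st['grip_width'])
c=load('w4')
q=[.6053,.0911,.0842];print((proj(c,bed(q,np.array([[-.056,.025,.04],[-.056,-.025,.04],[-.056,.095,.02],[-.056,-.095,.02],[-.096,.078,0],[.07,.078,0],[.07,-.03,0]])))/.7).round(0).tolist())
E
```

```text
6.55 [0.4377507  0.07970263 0.30614374] [2.70606328 0.01041641 1.65261603] 0.06018235441937496
[[404.0, 260.0], [403.0, 365.0], [404.0, 93.0], [403.0, 469.0], [321.0, 134.0], [665.0, 134.0], [636.0, 343.0]]
```

View pics/w4.png

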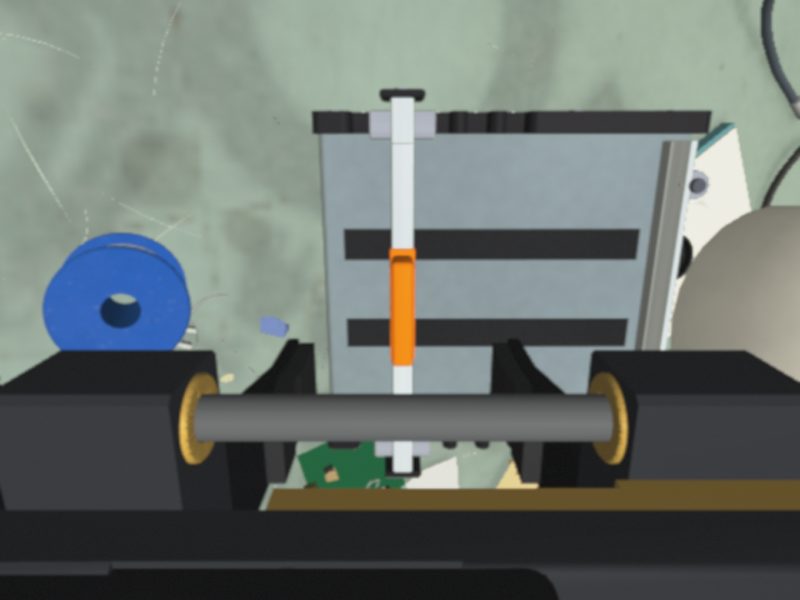

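The rail sits home at bed x = -56: the predicted tab ends (404,260) and (403,365) match the observed (403,262) and (402,365). Notches -38, -20 and -2 are free to its right. Next is the board.

```bash
python3 - <<'E'
from h import *
from bench import bot
plan(bot.get_state(),[.445,-.264,.33],toolR(0.01),15)
E
```

```text
rows 15 mm/row 22.973721167017604 turn [ 0.0227 -0.0233  0.1078]
[-2.29, -0.07, -0.18]
[-2.29, 0.17, -0.13]
[-2.26, 0.42, -0.08]
[-2.2, 0.66, -0.04]
[-2.12, 0.89, -0.01]
[-2.01, 1.11, 0.02]
[-1.88, 1.32, 0.03]
[-1.73, 1.52, 0.04]
[-1.55, 1.69, 0.04]
[-1.36, 1.85, 0.04]
[-1.15, 1.99, 0.02]
[-0.93, 2.1, 0.0]
[-0.7, 2.19, -0.03]
[-0.46, 2.25, -0.07]
[-0.22, 2.28, -0.11]
```

Call:
jog_arm([
  {"offset": [-2.3, 0, -0.2], "turn": [0.023, -0.023, 0.108], "grip": -0.4},
  {"offset": [-2.3, 0.2, -0.1], "turn": [0.023, -0.023, 0.108], "grip": -0.4},
  {"offset": [-2.3, 0.4, -0.1], "turn": [0.023, -0.023, 0.108], "grip": -0.4},
  {"offset": [-2.2, 0.7, 0], "turn": [0.023, -0.023, 0.108], "grip": -0.4},
  {"offset": [-2.1, 0.9, 0], "turn": [0.023, -0.023, 0.108], "grip": -0.4},
  {"offset": [-2.0, 1.1, 0], "turn": [0.023, -0.023, 0.108], "grip": -0.4},
  {"offset": [-1.9, 1.3, 0], "turn": [0.023, -0.023, 0.108], "grip": -0.4},
  {"offset": [-1.7, 1.5, 0], "turn": [0.023, -0.023, 0.108], "grip": -0.4},
])

```text
t: 7.22
ee_pos: [0.4423, -0.1048, 0.3186]
tcp_rot: [2.945, -0.091, 0.77]
force: [1.0, -0.2, -0.5]
grip_width: 0.061
gripper_force: 0.0
```

Call:
jog_arm([
  {"offset": [-1.6, 1.7, 0], "turn": [0.023, -0.023, 0.108], "grip": -0.4},
  {"offset": [-1.4, 1.9, 0], "turn": [0.023, -0.023, 0.108], "grip": -0.4},
  {"offset": [-1.2, 2.0, 0], "turn": [0.023, -0.023, 0.108], "grip": -0.4},
  {"offset": [-0.9, 2.1, 0], "turn": [0.023, -0.023, 0.108], "grip": -0.4},
  {"offset": [-0.7, 2.2, 0], "turn": [0.023, -0.023, 0.108], "grip": -0.4},
  {"offset": [-0.5, 2.3, 0], "turn": [0.023, -0.023, 0.108], "grip": -0.4},
  {"offset": [-0.2, 2.3, 0], "turn": [0.023, -0.023, 0.108], "grip": -0.4},
  {"offset": [0, 0, 0], "turn": [0, 0, 0], "grip": -0.4},
])

```text
t: 7.88
ee_pos: [0.4444, -0.271, 0.3272]
tcp_rot: [-3.133, 0.003, -0.004]
force: [-0.2, -0.1, -0.3]
grip_width: 0.0606
gripper_force: 0.0
```

Call:
jog_arm([
  {"offset": [0, 0, 0], "turn": [0, 0, 0], "grip": -0.4},
  {"offset": [0, 0, 0], "turn": [0, 0, 0], "grip": -0.4},
])

```text
t: 8.05
ee_pos: [0.4452, -0.2656, 0.328]
tcp_rot: [-3.134, 0.001, 0.009]
force: [-0.3, 1.3, 0.0]
grip_width: 0.0611
gripper_force: 0.0
```

```bash
python3 - <<'E'
from h import *
from bench import bot
dump('w5');st=bot.get_state();print(st['t'],st['ee_pos'],st['tcp_rot'],st['qpos'].round(2))
E
```

```text
8.1 [ 0.44527786 -0.26509715  0.32841595] [-3.13418849e+00  9.89309010e-05  1.01281648e-02] [ 0.83  0.15 -0.41  1.86  0.06  1.14 -1.16]
```

View pics/w5.png

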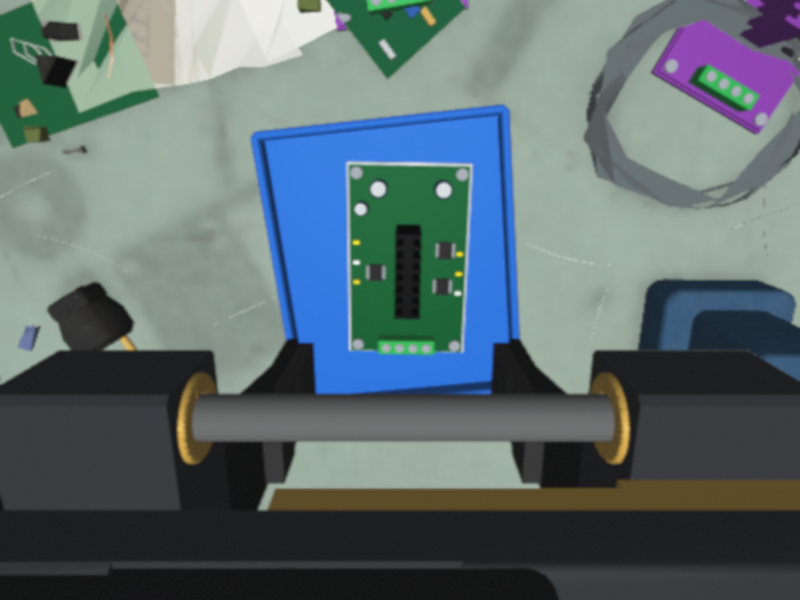

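The long board's corners are at (347,162), (471,165), (463,352) and (350,351). The sink top spans (395–421, 226) to (395–418, 318).

```bash
python3 - <<'E'
from h import *
from bench import bot
c=load('w5')
P=[onz(c,np.array(u)*.7,.010)[:2] for u in [(347,162),(471,165),(463,352),(350,351)]];T=[onz(c,np.array(u)*.7,.046)[:2] for u in [(396,227),(421,227),(419,318),(396,318)]]
print(np.round(P,4).tolist(),np.mean(P,0));print(np.round(T,4).tolist(),np.mean(T,0))
f=lambda q,X:R.from_euler('z',q[2]).apply(X)+[q[0],q[1],.004]
h,w=.058,.036
obs=[(c,np.array(u)*.7,x) for u,x in zip([(347,162),(471,165),(463,352),(350,351)],[[h,w,.006],[h,-w,.006],[-h,-w,.006],[-h,w,.006]])]
obs+=[(c,np.array(u)*.7,x) for u,x in zip([(396,227),(421,227),(419,318),(396,318)],[[.023,.007,.042],[.023,-.007,.042],[-.023,-.007,.042],[-.023,.007,.042]])]
q,r=fit(f,obs,[.45,-.264,0]);print(q.round(4));print(r.round(1).tolist())
st=bot.get_state();Rt=R.from_euler('xyz',st['tcp_rot']);t=[q[0],q[1],.004+.034+.1635]
print((Rt.inv().apply(t-st['ee_pos'])*100).round(2),(Rt.inv()*toolR(q[2])).as_rotvec().round(4))
E
```

```text
[[0.5087, -0.2318], [0.5077, -0.3019], [0.3939, -0.3021], [0.3937, -0.2313]] [ 0.4509869  -0.26675955]
[[0.4776, -0.2604], [0.4777, -0.2733], [0.4284, -0.2731], [0.4282, -0.2607]] [ 0.45297056 -0.26688961]
[ 0.4516 -0.2668 -0.0009]
[[-1.1, -1.2], [1.3, -2.3], [0.8, 0.4], [-0.6, 0.1], [-0.8, 4.1], [0.7, 4.3], [0.9, -0.2], [-1.2, -0.5]]
[ 0.63  0.27 12.69] [-0.0074  0.0001  0.011 ]
```

Call:
jog_arm([
  {"offset": [0.3, 0.1, 2.5], "turn": [-0.004, 0, 0.006], "grip": -0.4},
  {"offset": [0.3, 0.1, 2.5], "turn": [-0.003, 0, 0.005], "grip": -0.4},
  {"offset": [0, 0, 2.5], "turn": [0, 0, 0], "grip": -0.4},
  {"offset": [0, 0, 2.5], "turn": [0, 0, 0], "grip": -0.3},
  {"offset": [0, 0, 1.2], "turn": [0, 0, 0], "grip": -0.2},
  {"offset": [0, 0, 0], "turn": [0, 0, 0], "grip": -0.1},
  {"offset": [0, 0, 0], "turn": [0, 0, 0], "grip": -0.1},
  {"offset": [0, 0, 0], "turn": [0, 0, 0], "grip": -0.1},
])

```text
t: 8.77
ee_pos: [0.4519, -0.2678, 0.2189]
tcp_rot: [3.14, -0.003, -0.003]
force: [0.5, 0.0, 0.7]
grip_width: 0.0489
gripper_force: 0.0
```

```bash
python3 - <<'E'
from h import *
from bench import bot
q=[.4516,-.2668,-.0009]
st=bot.get_state();Rt=R.from_euler('xyz',st['tcp_rot']);t=[q[0],q[1],.004+.034+.1635]
print((Rt.inv().apply(t-st['ee_pos'])*100).round(2),(Rt.inv()*toolR(q[2])).as_rotvec().round(4),st['force'],st['grip_width'])
E
```

```text
[-0.04 -0.1   1.74] [ 0.0017 -0.0028 -0.0018] [0.50011677 0.04418072 0.67159404] 0.04887353575607292
```

Call:
jog_arm([
  {"offset": [0, -0.1, 0.9], "turn": [0, 0, 0], "grip": 0},
  {"offset": [0, 0, 0.8], "turn": [0, 0, 0], "grip": 0.2},
  {"offset": [0, 0, 0], "turn": [0, 0, 0], "grip": 0.4},
  {"offset": [0, 0, 0], "turn": [0, 0, 0], "grip": 0.8},
  {"offset": [0, 0, 0], "turn": [0, 0, 0], "grip": 1},
  {"offset": [0, 0, 0], "turn": [0, 0, 0], "grip": 1},
  {"offset": [0, 0, 0], "turn": [0, 0, 0], "grip": 1},
  {"offset": [0, 0, 0], "turn": [0, 0, 0], "grip": 1},
], grip_force=35)

```text
t: 9.43
ee_pos: [0.4513, -0.2669, 0.2007]
tcp_rot: [3.141, -0.001, -0.003]
force: [-0.6, 0.1, 1.2]
grip_width: 0.0137
gripper_force: 35.0
```

Call:
jog_arm([
  {"offset": [0, 0, 0], "turn": [0, 0, 0], "grip": 1},
  {"offset": [0, 0, 0], "turn": [0, 0, 0], "grip": 1},
])

```text
t: 9.6
ee_pos: [0.4514, -0.2669, 0.2007]
tcp_rot: [3.141, -0.001, -0.003]
force: [-0.9, 1.4, 3.6]
grip_width: 0.0141
gripper_force: 35.0
```

Call:
jog_arm([
  {"offset": [0, 0, -1], "turn": [0, 0, 0], "grip": 1},
  {"offset": [0, 0, -2.5], "turn": [0, 0, 0], "grip": 1},
  {"offset": [0, 0, -3], "turn": [0, 0, 0], "grip": 1},
  {"offset": [0, 0, -3], "turn": [0, 0, 0], "grip": 1},
  {"offset": [0, 0, -3], "turn": [0, 0, 0], "grip": 1},
  {"offset": [0, 0, -2.5], "turn": [0, 0, 0], "grip": 1},
  {"offset": [0, 0, 0], "turn": [0, 0, 0], "grip": 1},
  {"offset": [0, 0, 0], "turn": [0, 0, 0], "grip": 1},
])

```text
t: 10.27
ee_pos: [0.4513, -0.2668, 0.3522]
tcp_rot: [3.139, -0.003, -0.003]
force: [-0.6, 0.9, -3.4]
grip_width: 0.014
gripper_force: 35.0
```

```bash
python3 - <<'E'
from h import *
from bench import bot
st=bot.get_state();print(st['t'],st['ee_pos'],st['tcp_rot'],st['grip_width'],st['force'])
q=[.6053,.0911,.0842]
t=bed(q,np.array([[.0095,0,.075+.0332+.1635]]))[0];print(t)
plan(st,t,boardR(q[2]),15)
E
```

```text
10.2667 [ 0.45125009 -0.2668174   0.3522016 ] [ 3.13907623 -0.00344774 -0.00340226] 0.013961735010817782 [-0.59053205  0.90150414 -3.43988749]
[0.49946083 0.08216722 0.3282587 ]
rows 15 mm/row 23.54077352154202 turn [ 0.0014  0.0288 -0.0057]
[0.31, -2.33, 0.15]
[0.32, -2.33, 0.17]
[0.33, -2.32, 0.18]
[0.34, -2.32, 0.19]
[0.35, -2.32, 0.21]
[0.35, -2.32, 0.22]
[0.36, -2.31, 0.23]
[0.37, -2.31, 0.25]
[0.37, -2.31, 0.26]
[0.38, -2.31, 0.28]
[0.38, -2.3, 0.29]
[0.39, -2.3, 0.3]
[0.39, -2.3, 0.32]
[0.39, -2.3, 0.33]
[0.4, -2.29, 0.35]
```

Call:
jog_arm([
  {"offset": [0.3, -2.3, 0.1], "turn": [0.001, 0.029, -0.006], "grip": 1},
  {"offset": [0.3, -2.3, 0.2], "turn": [0.001, 0.029, -0.006], "grip": 1},
  {"offset": [0.3, -2.3, 0.2], "turn": [0.001, 0.029, -0.006], "grip": 1},
  {"offset": [0.3, -2.3, 0.2], "turn": [0.001, 0.029, -0.006], "grip": 1},
  {"offset": [0.4, -2.3, 0.2], "turn": [0.001, 0.029, -0.006], "grip": 1},
  {"offset": [0.4, -2.3, 0.2], "turn": [0.001, 0.029, -0.006], "grip": 1},
  {"offset": [0.4, -2.3, 0.2], "turn": [0.001, 0.029, -0.006], "grip": 1},
  {"offset": [0.4, -2.3, 0.2], "turn": [0.001, 0.029, -0.006], "grip": 1},
])

```text
t: 10.93
ee_pos: [0.4764, -0.0811, 0.3373]
tcp_rot: [-3.139, -0.232, 0.045]
force: [1.1, -0.4, -1.9]
grip_width: 0.0135
gripper_force: 35.0
```

Call:
jog_arm([
  {"offset": [0.4, -2.3, 0.3], "turn": [0.001, 0.029, -0.006], "grip": 1},
  {"offset": [0.4, -2.3, 0.3], "turn": [0.001, 0.029, -0.005], "grip": 1},
  {"offset": [0.4, -2.3, 0.3], "turn": [0.001, 0.029, -0.005], "grip": 1},
  {"offset": [0.4, -2.3, 0.3], "turn": [0.001, 0.029, -0.005], "grip": 1},
  {"offset": [0.4, -2.3, 0.3], "turn": [0.001, 0.028, -0.005], "grip": 1},
  {"offset": [0.4, -2.3, 0.3], "turn": [0.001, 0.028, -0.005], "grip": 1},
  {"offset": [0.4, -2.3, 0.3], "turn": [0.001, 0.028, -0.005], "grip": 1},
  {"offset": [0, 0, 0], "turn": [0, 0, 0], "grip": 1},
])

```text
t: 11.6
ee_pos: [0.4994, 0.085, 0.3265]
tcp_rot: [3.139, -0.433, 0.089]
force: [0.2, 0.2, -2.1]
grip_width: 0.0138
gripper_force: 35.0
```

Call:
jog_arm([
  {"offset": [0, 0, 0], "turn": [0, 0, 0], "grip": 1},
  {"offset": [0, 0, 0], "turn": [0, 0, 0], "grip": 1},
  {"offset": [0, 0, 0], "turn": [0, 0, 0], "grip": 1},
])

```text
t: 11.85
ee_pos: [0.5001, 0.0793, 0.3271]
tcp_rot: [3.138, -0.431, 0.081]
force: [-0.8, 0.3, -1.7]
grip_width: 0.0138
gripper_force: 35.0
```

```bash
cat > rem.py <<'E'
from h import *
from bench import bot
import sys
st=bot.get_state();q=[.6053,.0911,.0842];Rt=R.from_euler('xyz',st['tcp_rot'])
B=bedR(q[2]);p=B.inv().apply(st['ee_pos']-np.array([q[0],q[1],.078]));print(st['t'],'board in bed mm',((p-[0,0,.0332+.1635])*1e3).round(1),'force bed',B.inv().apply(st['force']).round(1),st['grip_width'])
t=bed(q,np.array([[.0095,0,float(sys.argv[1])+.0332+.1635]]))[0]
print('to go cm',(Rt.inv().apply(t-st['ee_pos'])*100).round(2),(Rt.inv()*boardR(q[2])).as_rotvec().round(4))
E
python3 rem.py 0.075; python3 - <<'E'
from h import *
from bench import bot,eyes
dump('w6')
a=eyes.read_camera('side')[:,:,::-1];np.save('pics/side6.npy',a)
w=cv2.imread('pics/w6.png')
o=np.zeros((600,800,3),np.uint8);o[:300,:400]=cv2.resize(w,(400,300),interpolation=cv2.INTER_AREA);o[300:,:400]=cv2.resize(a[200:290,220:340],(400,300),interpolation=cv2.INTER_CUBIC)
o[:,400:]=cv2.resize(w[0:400,280:280+267],(400,600))
cv2.imwrite('pics/c6.png',o)
E
```

```text
11.85 board in bed mm [ 9.4 -2.9 73.7] force bed [-1.5  0.4 -1.2] 0.013751248062017682
to go cm [ 0.01 -0.29 -0.13] [ 0.005   0.0052 -0.0025]
```

View pics/w6.png

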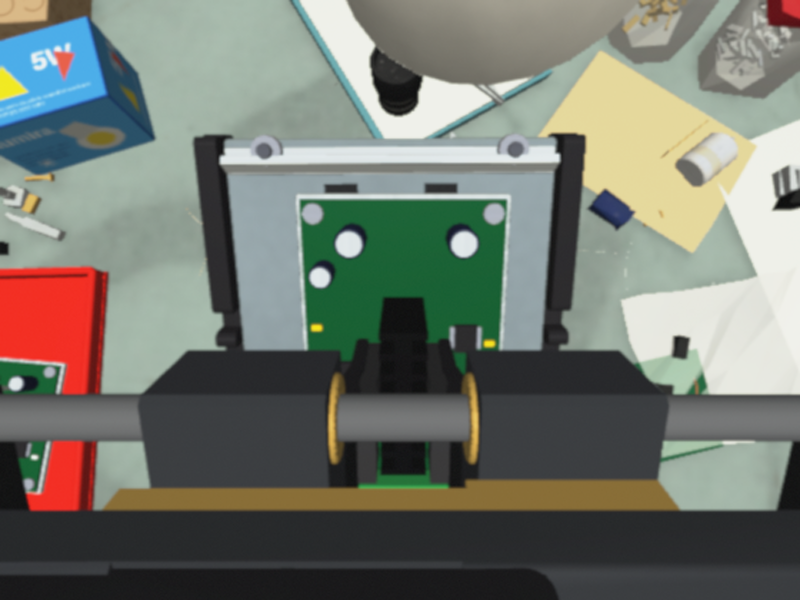

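The wrist view shows the board's top edge from (299,197) to (508,197), square to the fence, with the fence foot at row ≈172. Checking numerically.

```bash
python3 - <<'E'
from h import *
c=load('w6');q=[.6053,.0911,.0842]
M=R.from_rotvec(c['rvec']).as_matrix();o=-M.T@c['tvec'];B=bedR(q[2])
def onbed(u,z):
    d=M.T@np.linalg.inv(K(c))@np.r_[np.array(u)*.7,1];ob=B.inv().apply(o-[q[0],q[1],.078]);db=B.inv().apply(d);return (ob+db*(z-ob[2])/db[2])*1e3
print('board edge',[onbed(u,.0737+.006).round(1) for u in [(299,197),(508,197)]])
print('fence foot',[onbed(u,0).round(1) for u in [(235,172),(550,174)]],'lip',[onbed(u,.010).round(1) for u in [(235,168),(550,168)]])
print('pred',(proj(c,bed(q,np.array([[.07,.07,0],[.07,-.07,0],[.07,.07,.01],[.07,-.07,.01],[.0674,.036-.0029,.0797],[.0674,-.036-.0029,.0797]])))/.7).round(1).tolist())
E
```

```text
board edge [array([65. , 29.2, 79.7]), array([ 64.8, -39.7,  79.7])]
fence foot [array([69. , 74.7,  0. ]), array([ 67.5, -75.8,   0. ])] lip [array([71.3, 71.4, 10. ]), array([ 70.8, -72.8,  10. ])]
pred [[244.6, 169.8], [538.2, 168.8], [238.2, 170.9], [543.8, 169.8], [286.8, 189.8], [505.9, 189.0]]
```

Call:
jog_arm([
  {"offset": [0, -0.2, 1], "turn": [0.005, 0.005, -0.002], "grip": 1},
  {"offset": [0.1, 0, 1], "turn": [0, 0, 0], "grip": 1},
  {"offset": [0, 0, 1], "turn": [0, 0, 0], "grip": 1},
  {"offset": [0, 0, 1], "turn": [0, 0, 0], "grip": 1},
  {"offset": [0, 0, 0.4], "turn": [0, 0, 0], "grip": 1},
  {"offset": [0, 0, 0], "turn": [0, 0, 0], "grip": 1},
  {"offset": [0, 0, 0], "turn": [0, 0, 0], "grip": 1},
  {"offset": [0, 0, 0], "turn": [0, 0, 0], "grip": 1},
])

```text
t: 12.62
ee_pos: [0.5198, 0.0841, 0.2889]
tcp_rot: [-3.141, -0.439, 0.085]
force: [-0.5, 0.1, -1.9]
grip_width: 0.0142
gripper_force: 35.0
```

```bash
python3 rem.py 0.0; python3 - <<'E'
from h import *
from bench import eyes
dump('w7');im=np.load('pics/w7.npy');c=load('w7')
x=eyes.read_camera('side');np.save('pics/side7.npy',x)
w=cv2.resize(im[85:175,130:420][:,:,::-1],(800,248),interpolation=cv2.INTER_CUBIC)
s=cv2.resize(x[205:290,228:328][:,:,::-1],(414,352),interpolation=cv2.INTER_CUBIC)
o=np.zeros((600,800,3),np.uint8);o[:248]=w;o[248:,:414]=s
y=eyes.read_camera('scene');o[248:,414:]=cv2.resize(y[185:270,185:278][:,:,::-1],(386,352),interpolation=cv2.INTER_CUBIC)
cv2.imwrite('pics/c7.png',o)
q=[.6053,.0911,.0842]
pr=lambda P:((proj(c,bed(q,np.array(P)))-[130,85])*800/290).round(1).tolist()
print('fence top edge, board slot ideal edge at z~.036',pr([[.07,.05,.01],[.07,-.05,.01],[.07,.05,0],[.0675,.036,.036],[.0675,-.036,.036]]))
for u in (165,200,240): print(u,im[85:160,u].astype(int).sum(1).tolist())
E
```

```text
12.6167 board in bed mm [11.3  0.2 30.7] force bed [-1.2  0.1 -1.5] 0.014150114691081968
to go cm [-0.19  0.02  3.07] [-0.0006 -0.0023  0.0008]
fence top edge, board slot ideal edge at z~.036 [[161.9, 124.1], [670.1, 124.2], [174.1, 120.6], [206.2, 149.9], [624.5, 150.0]]
165 [476, 470, 462, 458, 455, 454, 452, 453, 452, 450, 449, 449, 452, 451, 452, 453, 456, 478, 520, 554, 563, 561, 561, 558, 543, 516, 490, 477, 478, 492, 508, 546, 622, 686, 697, 694, 691, 682, 645, 511, 397, 370, 372, 368, 367, 377, 424, 473, 459, 475, 487, 490, 491, 490, 489, 489, 489, 490, 492, 492, 498, 495, 498, 498, 498, 499, 495, 495, 494, 493, 492, 494, 494, 495, 498]
200 [444, 441, 437, 434, 434, 432, 431, 433, 437, 441, 444, 446, 446, 444, 447, 446, 443, 435, 448, 479, 488, 488, 490, 489, 503, 577, 668, 688, 691, 688, 684, 679, 677, 691, 694, 691, 688, 677, 628, 465, 375, 369, 371, 367, 366, 378, 429, 484, 457, 474, 485, 488, 489, 488, 491, 488, 491, 490, 491, 489, 489, 489, 487, 487, 488, 486, 486, 487, 486, 487, 487, 488, 487, 487, 490]
240 [456, 454, 456, 456, 458, 455, 456, 455, 455, 453, 456, 453, 453, 453, 454, 453, 447, 439, 451, 479, 488, 487, 488, 489, 512, 591, 671, 690, 692, 689, 687, 678, 672, 688, 693, 690, 687, 677, 625, 451, 369, 368, 372, 370, 369, 373, 424, 491, 490, 485, 526, 634, 683, 669, 546, 328, 199, 190, 188, 187, 189, 185, 188, 189, 189, 185, 188, 187, 188, 185, 186, 182, 175, 149, 124]
```

View pics/c7.png

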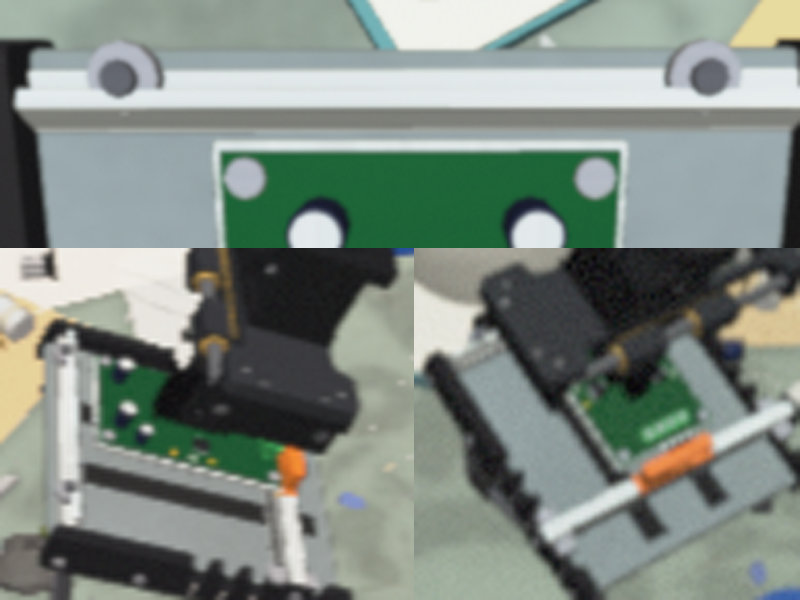

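The composite shows the board's top edge at crop row ≈142, with the fence foot line at row ≈128 and parallel. In side and scene the lower end is just upslope of the rail. I'll calibrate the wrist camera's pitch using the fence rows in w6 and w7 before lowering.

```bash
python3 - <<'E'
from h import *
def edges(a,off):
    g=np.diff(a.astype(int).sum(1) if a.ndim>1 else a); g=cv2.GaussianBlur(g.astype(float)[None],(0,0),.8)[0]
    return [(off+i+.5,round(v)) for i,v in enumerate(g) if abs(v)>25 and abs(v)==max(abs(g[max(0,i-2):i+3]))]
for n in ('w6','w7'):
    im=np.load(f'pics/{n}.npy')
    print(n,'col180',edges(im[95:150,180],95));print('col280',edges(im[95:150,285],95))
    r=120 if n=='w6' else 145
    print('row',r,edges(im[170,120:420],120), )
    print('row board',edges(im[170,180:390],180))
for n in ('w2','w4'):
    im=np.load(f'pics/{n}.npy');print(n,'row160: rail/fence',edges(im[140,180:500],180))
E
```

```text
w6 col180 [(95.5, 38), (101.5, -65), (108.5, 102), (114.5, -118), (119.5, 28)]
col280 [(96.5, -95), (102.5, 77), (113.5, -122), (120.5, 42), (135.5, 73), (139.5, -157)]
row 120 [(142.5, -92), (163.5, 119), (211.5, -120), (234.5, 170), (253.5, -160), (315.5, 176), (333.5, -157), (352.5, 131), (384.5, -116), (403.5, 99)]
row board [(211.5, -120), (234.5, 170), (253.5, -160), (315.5, 176), (333.5, -157), (352.5, 131), (384.5, -116)]
w7 col180 [(102.5, 47), (111.5, -29), (116.5, 70), (123.5, -103), (130.5, 43)]
col280 [(102.5, -89), (109.5, 67), (123.5, -121), (130.5, 39), (135.5, 74), (139.5, -167)]
row 145 [(120.5, -100), (146.5, 127), (211.5, -121), (234.5, 172), (253.5, -169), (315.5, 177), (333.5, -160), (352.5, 134), (413.5, -118)]
row board [(211.5, -121), (234.5, 172), (253.5, -169), (315.5, 177), (333.5, -160), (352.5, 134)]
w2 row160: rail/fence [(270.5, 68), (284.5, -80), (430.5, -55), (435.5, 57), (448.5, 88), (493.5, -78)]
w4 row160: rail/fence [(227.5, 31), (274.5, 79), (288.5, -71), (457.5, -60), (463.5, 62), (477.5, 93)]
```

The fence edge (z=10 mm) predicts row 130.0 and is observed at 130.5, so the model holds. The board centre is at about 11.3 mm, so I shift it about -1.9 mm and lower.

Call:
jog_arm([
  {"offset": [-0.15, 0, 0], "turn": [0, -0.002, 0], "grip": 1},
  {"offset": [0, 0, 0.4], "turn": [0, 0, 0], "grip": 1},
  {"offset": [0, 0, 0.4], "turn": [0, 0, 0], "grip": 1},
  {"offset": [0, 0, 0.4], "turn": [0, 0, 0], "grip": 1},
  {"offset": [0, 0, 0.3], "turn": [0, 0, 0], "grip": 1},
  {"offset": [0, 0, 0], "turn": [0, 0, 0], "grip": 1},
  {"offset": [0, 0, 0], "turn": [0, 0, 0], "grip": 1},
])

```text
t: 13.35
ee_pos: [0.5246, 0.0846, 0.2737]
tcp_rot: [-3.141, -0.435, 0.085]
force: [0.4, 0.4, -2.6]
grip_width: 0.0137
gripper_force: 35.0
```

```bash
python3 rem.py 0.0
```

```text
13.35 board in bed mm [ 9.4  0.4 14.9] force bed [-0.7  0.4 -2.6] 0.013651862034958624
to go cm [0.01 0.04 1.49] [-0.0011  0.001   0.001 ]
```

No rail contact below its top. Down to just above the bed.

Call:
jog_arm([
  {"offset": [0, 0, 0.4], "turn": [0, 0, 0], "grip": 1},
  {"offset": [0, 0, 0.4], "turn": [0, 0, 0], "grip": 1},
  {"offset": [0, 0, 0.3], "turn": [0, 0, 0], "grip": 1},
  {"offset": [0, 0, 0.2], "turn": [0, 0, 0], "grip": 1},
  {"offset": [0, 0, 0.1], "turn": [0, 0, 0], "grip": 1},
  {"offset": [0, 0, 0], "turn": [0, 0, 0], "grip": 1},
  {"offset": [0, 0, 0], "turn": [0, 0, 0], "grip": 1},
])

```text
t: 13.93
ee_pos: [0.5305, 0.0851, 0.2614]
tcp_rot: [-3.141, -0.436, 0.085]
force: [-0.3, 0.4, -2.6]
grip_width: 0.014
gripper_force: 35.0
```

```bash
python3 rem.py 0.0
```

```text
13.9333 board in bed mm [9.5 0.3 1.2] force bed [-1.3  0.4 -2.3] 0.013974106072354763
to go cm [-0.    0.03  0.12] [-0.0008  0.0003  0.001 ]
```

Call:
jog_arm([
  {"offset": [0, 0, 0.1], "turn": [0, 0, 0], "grip": 1},
  {"offset": [0, 0, 0.05], "turn": [0, 0, 0], "grip": 1},
  {"offset": [0, 0, 0], "turn": [0, 0, 0], "grip": 1},
])

```text
t: 14.18
ee_pos: [0.5312, 0.0852, 0.2605]
tcp_rot: [3.141, -0.436, 0.085]
force: [-6.4, -0.8, 3.9]
grip_width: 0.0136
gripper_force: 35.0
```

```bash
python3 rem.py 0.0
```

```text
14.1833 board in bed mm [9.7 0.4 0.2] force bed [-4.2 -0.2  6.2] 0.013572281414039503
to go cm [-0.02  0.04  0.02] [-0.0001 -0.      0.0011]
```

Contact with the bed, with force mostly along its normal. Releasing and retreating.

Call:
jog_arm([
  {"offset": [0, 0, 0], "turn": [0, 0, 0], "grip": 0.5},
  {"offset": [0, 0, 0], "turn": [0, 0, 0], "grip": 0.3},
  {"offset": [0, 0, 0], "turn": [0, 0, 0], "grip": 0.1},
  {"offset": [0, 0, 0], "turn": [0, 0, 0], "grip": 0.1},
  {"offset": [0, 0, 0], "turn": [0, 0, 0], "grip": 0.1},
  {"offset": [0, 0, 0], "turn": [0, 0, 0], "grip": 0.1},
])

```text
t: 14.68
ee_pos: [0.5312, 0.0851, 0.2601]
tcp_rot: [-3.141, -0.436, 0.085]
force: [0.6, -0.0, 0.0]
grip_width: 0.0377
gripper_force: 0.0
```

Call:
jog_arm([
  {"offset": [0, 0, -1], "turn": [0, 0, 0], "grip": 0.1},
  {"offset": [0, 0, -2], "turn": [0, 0, 0], "grip": 0.1},
  {"offset": [0, 0, -3], "turn": [0, 0, 0], "grip": 0.1},
  {"offset": [0, 0, -3], "turn": [0, 0, 0], "grip": 0.1},
  {"offset": [0, 0, -3], "turn": [0, 0, 0], "grip": 0.1},
  {"offset": [-3, 0, 0], "turn": [0, 0, 0], "grip": 0.1},
  {"offset": [0, 0, 0], "turn": [0, 0, 0], "grip": 0.1},
  {"offset": [0, 0, 0], "turn": [0, 0, 0], "grip": 0.1},
])

```text
t: 15.35
ee_pos: [0.4527, 0.0783, 0.3562]
tcp_rot: [3.14, -0.437, 0.086]
force: [0.1, -0.3, 0.2]
grip_width: 0.0393
gripper_force: 0.0
```

```bash
python3 - <<'E'
from h import *
from bench import bot,eyes
def edges(a,off):
    g=np.diff(a.astype(int).sum(1)); g=cv2.GaussianBlur(g.astype(float)[None],(0,0),.8)[0]
    return [(off+i+.5,round(v)) for i,v in enumerate(g) if abs(v)>25 and abs(v)==max(abs(g[max(0,i-2):i+3]))]
dump('w8');im=np.load('pics/w8.npy');c=load('w8');st=bot.get_state();print(st['t'],st['force'],st['ee_pos'])
q=[.6053,.0911,.0842]
P={'corners top':[[s*.058+.0095,t*.036,.006] for s,t in((1,1),(1,-1),(-1,-1),(-1,1))],'sink':[[s*.023+.0095,0,.042] for s in(1,-1)],'fence10':[[.07,.02,.01],[.07,-.02,.01]],'tab':[[-.056,.025,.04],[-.056,-.025,.04]],'railtop':[[-.051,.05,.023],[-.051,-.05,.023]]}
pp={k:proj(c,bed(q,np.array(v))) for k,v in P.items()}
for k,v in pp.items(): print(k,v.round(1).tolist())
for k in (1,-1):
    u=int(proj(c,bed(q,np.array([[.06,k*.02,.006]])))[0,0]);print('col',u,edges(im[60:300,u],60))
v=int(proj(c,bed(q,np.array([[.04,0,.006]])))[0,1]);print('row',v,edges(im[v,120:440],120))
# pyplot-free side overlay
D=eyes.calibration('side');x=eyes.read_camera('side');np.save('pics/side8.npy',x)
print('side orange blob mean',[ (np.argwhere((x[...,0]>190)&(x[...,1]>80)&(x[...,1]<160)&(x[...,2]<70)).mean(0)).round(1), proj(D,bed(q,np.array([[-.056,0,.033]]))).round(1)])
E
```

```text
15.4 [ 0.75002518 -0.32396559 -0.14333598] [0.45348872 0.07843854 0.3565191 ]
corners top [[233.8, 80.7], [327.2, 80.7], [322.5, 223.2], [238.6, 223.2]]
sink [[280.4, 130.4], [280.4, 194.1]]
fence10 [[254.1, 76.9], [306.9, 76.9]]
tab [[248.1, 246.7], [312.8, 246.8]]
railtop [[219.1, 232.9], [341.9, 232.9]]
col 254 [(61.5, 72), (70.5, -110), (83.5, -144), (95.5, 118), (103.5, -116), (220.5, 51), (225.5, 39), (229.5, 48), (241.5, 30), (252.5, -83), (260.5, 97), (275.5, -89)]
col 306 [(61.5, 70), (70.5, -116), (83.5, -144), (93.5, 146), (105.5, -165), (220.5, 61), (225.5, 40), (229.5, 46), (252.5, -83), (260.5, 97), (275.5, -80)]
row 117 [(166.5, -92), (182.5, 118), (237.5, -112), (241.5, 144), (249.5, -149), (323.5, 111), (376.5, -117), (392.5, 96), (406.5, -66), (431.5, 108)]
side orange blob mean [array([236.3, 256.2]), array([[298.4, 253.6]])]
```

The board's top edge, lower edge and rail tab rows all agree with the model: top edge ≈81 against 80.7 predicted, tab centre ≈247 against 246.7, and both columns are equal. Handing in.

```bash
python3 -c "
from bench import bot
print(bot.sign_off())"
```

```text
the job is handed in; nothing more can be done
None
```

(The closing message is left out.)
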